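# Click shut the lid of a medicine box

## Task

The patient's medicine box is packed and its lid is on, but the rim is not closed: work round the lid and press each of the four raised rim sections down until it clicks shut and stays flush. Press only: the box must not be picked up, tipped or pushed away from its place, and the carton, tablet bottle and dosette beside it are to be left where they are.

Things in the scene. Friction and masses are not known exactly. Their poses are not given: they have to be found in the camera images.
- medbox: Medicine box: clear plastic tub, 152 (x) x 222 (y) mm over the walls, full, 0.6 to 1 kg, loose on the desk. Origin: centre of its underside; z up, y along its long side; at the start its x points away from the robot to within 0.45 rad. Its opaque light-grey snap-fit lid, 164 x 234 mm, is one moulding: flat middle panel, four corners, and four rim sections, one along each side.
- lid_center (a point): Centre of the lid's flat middle panel (96 x 166 mm), on its top face, 96 mm above the desk. Axes as the box. The panel and the lid's four 34 mm square corners already sit down and do not move; between the corners the four rim sections still stand up, sloping outwards and up from flex grooves at the panel's edges, their outer edges 9 mm higher than the corners.
- press_front (a point): Where to press the section along the long side towards the robot (-x of the box): top face, midway along, among three fine ribs, 24 mm from its groove, 10 mm from its outer edge. Moves with the section, a flap 163 mm long, 34 mm wide, 4 mm thick, with a 13 mm deep outer skirt. 102 mm above the desk while raised, 96 mm once shut (flush with the corners).
- press_back (a point): Where to press the section along the long side away from the robot (+x of the box): top face, midway along, among three fine ribs, 24 mm from its groove, 10 mm from its outer edge. Moves with the section, a flap 163 mm long, 34 mm wide, 4 mm thick, with a 13 mm deep outer skirt. 102 mm above the desk while raised, 96 mm once shut (flush with the corners).
- press_left (a point): Where to press the section along the short side at +y of the box: top face, midway along, among three fine ribs, 24 mm from its groove, 10 mm from its outer edge. Moves with the section, a flap 93 mm long, 34 mm wide, 4 mm thick, with a 13 mm deep outer skirt. 102 mm above the desk while raised, 96 mm once shut (flush with the corners).
- press_right (a point): Where to press the section along the short side at -y of the box: top face, midway along, among three fine ribs, 24 mm from its groove, 10 mm from its outer edge. Moves with the section, a flap 93 mm long, 34 mm wide, 4 mm thick, with a 13 mm deep outer skirt. 102 mm above the desk while raised, 96 mm once shut (flush with the corners).
- sec_front (a joint): Section along the long side towards the robot (-x of the box): 0 = raised (0.26 rad above flush), grows as pressed, 0.26 = shut and flush. Snap: loose at first, resists with up to 11 N at the press point near 0.08, then ever less, and clicks shut by itself past 0.22; let go earlier, it springs up. Shut, it meets a rigid stop and stays when let go.
- sec_back (a joint): Section along the long side away from the robot (+x of the box): 0 = raised (0.26 rad above flush), grows as pressed, 0.26 = shut and flush. Snap: loose at first, resists with up to 11 N at the press point near 0.08, then ever less, and clicks shut by itself past 0.22; let go earlier, it springs up. Shut, it meets a rigid stop and stays when let go.
- sec_left (a joint): Section along the short side at +y of the box: 0 = raised (0.26 rad above flush), grows as pressed, 0.26 = shut and flush. Snap: loose at first, resists with up to 11 N at the press point near 0.08, then ever less, and clicks shut by itself past 0.22; let go earlier, it springs up. Shut, it meets a rigid stop and stays when let go.
- sec_right (a joint): Section along the short side at -y of the box: 0 = raised (0.26 rad above flush), grows as pressed, 0.26 = shut and flush. Snap: loose at first, resists with up to 11 N at the press point near 0.08, then ever less, and clicks shut by itself past 0.22; let go earlier, it springs up. Shut, it meets a rigid stop and stays when let go.
- carton: Bystander: upright medicine carton, 48 x 62 x 94 mm high, white with a band. Origin: centre of its underside. Leave it alone.
- tablets: Bystander: brown tablet bottle with a white cap, 48 mm across, 78 mm high, upright. Origin: centre of its underside. Leave it alone.
- dosette: Bystander: flat blue day dosette with four compartments and a clear cover, 46 x 156 x 22 mm, lying flat, long way along its own y. Origin: centre of its underside. Leave it alone.

How it is judged:
At the end, for the whole second after the job is handed in: All four rim sections are snapped shut (each joint above 0.235 of 0.26 rad) and stay so; the box stands still and upright on the desk, less than 40 mm from where it was; carton, bottle and dosette upright and less than 30 mm from where they were (value of joint each of sec_front, sec_back, sec_left, sec_right above 0.235 rad and linear speed of medbox below 0.02 m/s and angle between medbox's own z axis and vertical below 0.05 rad and height (world z) of medbox below 0.006 m and distance of medbox from where it was at the start of the episode below 0.04 m and distance of each of carton, tablets, dosette from where it was at the start of the episode below 0.03 m and angle between each of carton, tablets, dosette's own z axis and vertical below 0.2 rad); the robot touches nothing.
It fails at once if the medicine box is lifted or tipped (height (world z) of medbox above 0.012 m or angle between medbox's own z axis and vertical above 0.12 rad).
It fails at once if the medicine box is pushed away from its place (40 mm) (distance of medbox from where it was at the start of the episode above 0.04 m).
It fails at once if the medicine carton is lifted, tipped or shifted (30 mm) (distance of carton from where it was at the start of the episode above 0.03 m or height (world z) of carton above 0.015 m or angle between carton's own z axis and vertical above 0.4 rad).
It fails at once if the tablet bottle is lifted, tipped or shifted (30 mm) (distance of tablets from where it was at the start of the episode above 0.03 m or height (world z) of tablets above 0.015 m or angle between tablets's own z axis and vertical above 0.4 rad).
It fails at once if the day dosette is lifted, tipped or shifted (30 mm) (distance of dosette from where it was at the start of the episode above 0.03 m or height (world z) of dosette above 0.015 m or angle between dosette's own z axis and vertical above 0.4 rad).
It also fails if it takes over 48 s, if anything falls off the work surface, if the arm or the gripper's body presses on something with over 40 N, if the wrist force passes 120 N, or if a joint passes its speed limit or range.

## Robot

A 7-joint arm with a two-finger parallel gripper is mounted at the origin on the work surface. World frame = base frame: x ahead of the robot, y to its left, z up, the work surface at z = 0. Lengths are in m, angles in rad, forces in N, time in s.
With the tool pointing down it reaches from about 0.4 to 0.85 m from the base axis. Payload 4.5 kg.
Tool frame: the origin (TCP) lies midway between the tips of the shut fingers; the grasp point (between the pads) lies 19 mm behind it; z points along the fingers, y is the line along which they close (so a half turn about z gives the same grasp; the last joint's range is limited). The gripper opens to 88 mm and grips with 3 to 60 N. Pads are 18 mm wide; open, the fingers measure 123 mm over their backs; the gripper's body (75 mm by 187 mm) begins 45 mm behind the grasp point.
Start: joints at [-1.076, 0.689, -0.195, 1.565, 0.157, 0.902, -0.215], TCP at [0.278, 0.56, 0.239] pointing down, gripper open.
Joint ranges: [-3.01, 3.01], [-0.46, 2.08], [-1.47, 1.51], [0.13, 2.56], [-1, 4.14], [0.04, 2.09], [-2.66, 2.66]. Speed limits (rad/s): [2.57, 2.57, 3.14, 3.14, 3.14, 3.14, 3.14].

## Interface

Orientations are given as a unit quaternion [x, y, z, w].
In Python, from plant import r gives the robot as it stands.
- The arm moves only by the tool carry_out, never from a script. Its argument "plan" is a list of rows, each an object with "rot": the turn, a rotation vector about the tool's x, y, z in rad, a list of three; "xyz": the shift along the tool's x, y, z in m, a list of three; "grip": the closure in counts, from 0 (fully open) to 255 (shut). In form: [{"rot": [wx, wy, wz], "xyz": [dx, dy, dz], "grip": grip}, ...]. A call has 1 to 8 rows; each row is the pose to reach, as a shift and turn from the pose commanded when the call began, along the tool's axes at that moment; what a row does not reach only later rows make up. A row lasts 1/12 s, in which the tool goes at most 41.7 mm and 7.16 degrees, less where a joint would pass 70% of its speed; a pose out of reach is approached as far as the arm can. A call with a gripper value outside its range is refused whole. The fingers move at their own pace and stop on an object; "squeeze" is the grip in N (left out, the last holds). Time passes only in rows, so rows that repeat a pose let the fingers close. It gives the time, the measured TCP pose, the force, the opening and the grip force at its end, in the units of the state.
- r.get_state(): the state, without advancing time (a new reading comes with each control period).
- r.snapshot(name): name is "scene" or "top" or "wrist"; returns the picture (400x640x3 uint8, red, green, blue); there is no depth.
- r.camera_params(name): a dict with "fx", "fy", "cx", "cy" (pixels), "distortion" ([k1, k2, p1, p2, k3] as OpenCV has them; the pictures are not rectified), "position" and "attitude" of the camera in the world; the wrist camera has in their place "hand_eye" (4x4, takes a point from camera to tool coordinates, whose origin is the TCP and whose axes are the flange's). Camera axes: x right, y down, z forward; pixel columns grow to the right and rows downward; lengths in m; the calibration is good to about 2 mm. A picture is of the moment at which its call begins: read the wrist's pose just before it. camera_params takes no time and is no camera call.
- r.finish_job(): hands the job in; it is judged then, once.
The state is a dict: "clock": time; "q": joint angles; "qd": joint speeds; "joint_torque": joint torques, N m; "tool_pos": TCP position; "eef_rot": TCP orientation; "contact_force": force on the tool from outside, world axes, zero at the start; "moment": the same for the moment, N m; "opening": opening from 0.0 (shut) to 1.0 (fully open); "finger_force": force on a finger pad.
Only numpy, scipy, OpenCV 4.12 (cv2) and the standard library are available. Lean on these libraries where they do the work, as an engineer would, in place of code of your own. Each camera call takes 0.05 s, during which the arm holds its last target. There are 200 camera calls.

## Working session

There is one attempt and no reset: what is moved stays moved. The work goes in short steps, Python scripts to look and compute and a tool call to move; the robot and the scene stay as the last step left them, time stands still between calls to the robot, and variables do not carry over. Pictures are saved under pics/ and viewed, at most 10 in all, crops included, and the job is handed in when it is done.

Besides the shell and the picture viewer there is one more tool, called after ">>>" as name(argument=value, ...) on one line, values as JSON. carry_out: Moves the arm, as the interface text tells. Its arguments: {"type":"object","properties":{"plan":{"type":"array"},"squeeze":{"type":"number"}},"required":["plan"]}

```bash
mkdir -p pics
python3 - <<'E'
from plant import r
import cv2
s=r.get_state();print(s['clock'],s['tool_pos'],s['eef_rot'],s['contact_force'],s['opening'])
for n in('top','scene'):
    im=r.snapshot(n);cv2.imwrite(f'pics/{n}0.png',im[:,:,::-1]);print(n,r.camera_params(n))
E
```

```text
0.0 [0.27766075 0.55922281 0.23791326] [ 2.28319139e-01  9.73585903e-01 -9.15469238e-04 -1.46167295e-04] [ 0.5614382   0.29489246 -0.03896363] 1.0016387661098602
top {'fx': 395.41070225225195, 'fy': 395.41070225225195, 'cx': 322.0219671304694, 'cy': 199.12563633781429, 'distortion': array([-0.0799225,  0.       ,  0.       ,  0.       ,  0.       ]), 'position': array([0.50703088, 0.05161022, 0.97031167]), 'attitude': array([-0.69913424,  0.71290386, -0.03969237,  0.03746881])}
scene {'fx': 381.75063431752585, 'fy': 381.75063431752585, 'cx': 319.05317133706217, 'cy': 195.4931147236669, 'distortion': array([-0.01513331,  0.        ,  0.        ,  0.        ,  0.        ]), 'position': array([ 0.9544349 , -0.26382876,  0.75087079]), 'attitude': array([ 0.87700331,  0.37416546, -0.11164611, -0.28000099])}
```

View pics/top0.png

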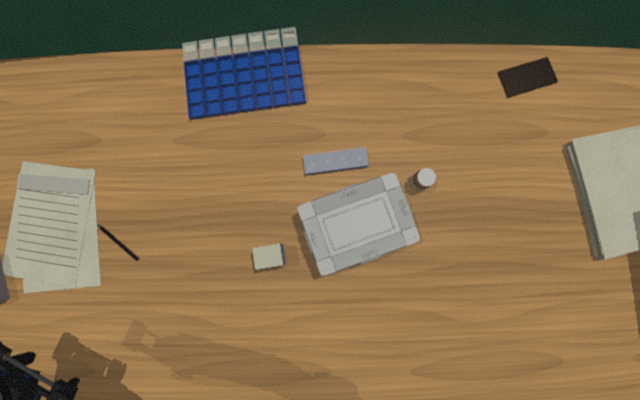

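View pics/scene0.png

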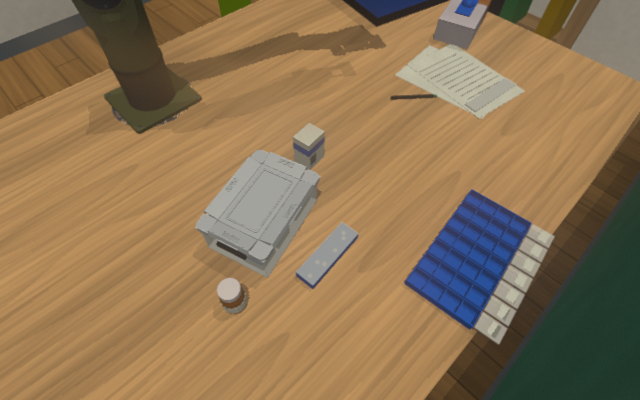

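Top view: the lid spans about (298,207), (397,174), (419,241) and (321,276). The carton is at (268,257), the bottle cap at (425,178) and the dosette at (336,160). The scene view agrees. Next I'll measure the lid.

```bash
cat > h.py <<'E'
import numpy as np,cv2
from scipy.spatial.transform import Rotation as R
from plant import r
def ray(name,px,z):
    p=r.camera_params(name);K=np.array([[p['fx'],0,p['cx']],[0,p['fy'],p['cy']],[0,0,1]])
    u=cv2.undistortPoints(np.float32(px).reshape(-1,1,2),K,p['distortion']).reshape(-1,2)
    d=R.from_quat(p['attitude']).apply(np.c_[u,np.ones(len(u))])
    return p['position']+d*((z-p['position'][2])/d[:,2])[:,None]
E
python3 - <<'E'
from h import *
def meas(name,roi,z):
    im=cv2.imread(f'pics/{name}0.png');hsv=cv2.cvtColor(im,cv2.COLOR_BGR2HSV)
    m=((hsv[...,1]<45)&(hsv[...,2]>110)).astype(np.uint8)*255
    k=np.zeros_like(m);x0,y0,x1,y1=roi;k[y0:y1,x0:x1]=m[y0:y1,x0:x1]
    k=cv2.morphologyEx(k,cv2.MORPH_OPEN,np.ones((3,3)))
    cv2.imwrite('pics/m.png',k)
    c=max(cv2.findContours(k,0,1)[0],key=cv2.contourArea)
    P=ray(name,c,z)[:,:2]
    rc=cv2.minAreaRect((P*1000).astype(np.float32))
    print(name,rc,cv2.boxPoints(rc).round().tolist(),cv2.contourArea(c)); return P
meas('top',(285,165,435,285),.096)
meas('top',(245,235,290,275),.094)
meas('top',(410,160,440,195),.078)
im=cv2.imread('pics/top0.png')[160:290,240:445];cv2.imwrite('pics/crop.png',cv2.resize(im,None,fx=3.8,fy=3.8,interpolation=2))
E
```

```text
top ((547.5557250976562, -30.722640991210938), (169.87664794921875, 240.5194854736328), 18.457334518432617) [[429.0, 56.0], [505.0, -172.0], [666.0, -118.0], [590.0, 110.0]] 7764.5
top ((478.4786071777344, 170.35922241210938), (47.26860427856445, 61.38486099243164), 8.19434928894043) [[451.0, 197.0], [459.0, 137.0], [506.0, 143.0], [497.0, 204.0]] 546.5
top ((652.5556640625, -192.26998901367188), (42.11977767944336, 39.60347366333008), 88.98216247558594) [[632.0, -213.0], [672.0, -214.0], [673.0, -172.0], [633.0, -171.0]] 241.5
```

View pics/crop.png

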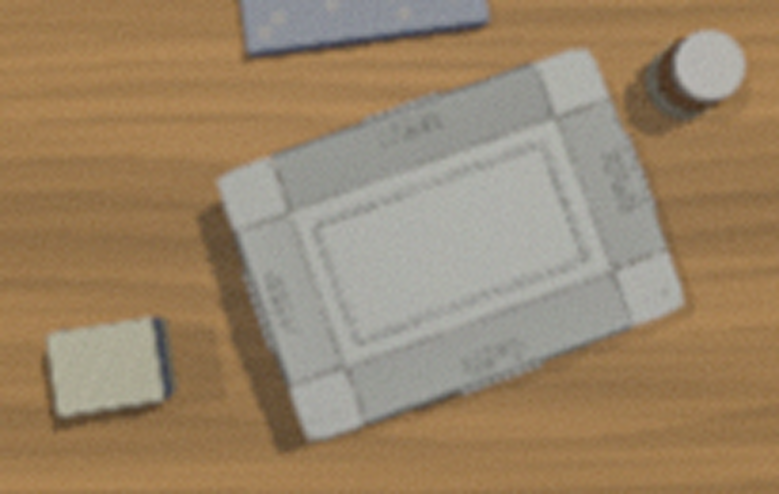

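The lid is centred at about (0.5476, -0.0307), with box x at 18.4° from world x. The ribs and all four raised sections are visible. I'll shut the fingers and go above press_left, turning so tool y lies along box x.

>>> carry_out(plan=[{"rot": [0, 0, 0.1], "xyz": [-0.033, -0.025, 0.0], "grip": 255}, {"rot": [0, 0, 0.2], "xyz": [-0.066, -0.05, 0.01], "grip": 255}, {"rot": [0, 0, 0.3], "xyz": [-0.099, -0.075, 0.02], "grip": 255}, {"rot": [0, 0, 0.4], "xyz": [-0.132, -0.1, 0.03], "grip": 255}, {"rot": [0, 0, 0.5], "xyz": [-0.165, -0.125, 0.04], "grip": 255}, {"rot": [0, 0, 0.6], "xyz": [-0.198, -0.15, 0.045], "grip": 255}, {"rot": [0, 0, 0.7], "xyz": [-0.231, -0.175, 0.05], "grip": 255}, {"rot": [0, 0, 0.789], "xyz": [-0.264, -0.2, 0.05], "grip": 255}], squeeze=20)

```text
clock: 0.77
tool_pos: [0.4237, 0.2643, 0.1878]
eef_rot: [0.587, 0.81, -0.001, -0.0]
contact_force: [1.0, 0.8, 0.9]
opening: 0.418
finger_force: 0.0
```

```bash
cat >> h.py <<'E'
c=np.array([.5476,-.0307]);a=np.deg2rad(18.4);ex=np.array([np.cos(a),np.sin(a)]);ey=np.array([-ex[1],ex[0]])
PTS=dict(front=c-.072*ex,back=c+.072*ex,left=c+.107*ey,right=c-.107*ey)
def go(name,z):
    s=r.get_state();T=R.from_quat(s['eef_rot']);M=T.as_matrix()
    d=np.r_[PTS[name],z]-s['tool_pos']
    yaw=a if name in('left','right') else a-np.pi/2
    tgt=np.c_[[np.cos(yaw-np.pi/2+np.pi),np.sin(yaw+np.pi/2),0],[np.cos(yaw),np.sin(yaw),0],[0,0,-1]]
    tgt[:,0]=np.cross(tgt[:,1],tgt[:,2])
    print(name,'t',round(s['clock'],2),'tcp',s['tool_pos'].round(4),'F',s['contact_force'].round(1),'open',round(s['opening'],2),'q7',s['q'][6].round(2))
    print(' shift',(M.T@d).round(4),'rot',(R.from_matrix(M.T@tgt)).as_rotvec().round(3))
E
python3 -c "
from h import *
go('left',.125)"
```

```text
left t 0.77 tcp [0.4237 0.2643 0.1878] F [1.  0.8 0.9] open 0.42 q7 -0.35
 shift [-0.2119  0.0255  0.0629] rot [-0.002  0.001 -0.004]
```

>>> carry_out(plan=[{"rot": [0, 0, 0], "xyz": [-0.036, 0.005, 0.0], "grip": 255}, {"rot": [0, 0, 0], "xyz": [-0.072, 0.009, 0.01], "grip": 255}, {"rot": [0, 0, 0], "xyz": [-0.108, 0.013, 0.02], "grip": 255}, {"rot": [0, 0, 0], "xyz": [-0.144, 0.017, 0.03], "grip": 255}, {"rot": [0, 0, 0], "xyz": [-0.18, 0.021, 0.045], "grip": 255}, {"rot": [0, 0, 0], "xyz": [-0.209, 0.0255, 0.055], "grip": 255}, {"rot": [0, 0, 0], "xyz": [-0.209, 0.0255, 0.06], "grip": 255}, {"rot": [0, 0, 0], "xyz": [-0.209, 0.0255, 0.06], "grip": 255}])

```text
clock: 1.43
tool_pos: [0.5137, 0.0738, 0.1274]
eef_rot: [0.587, 0.81, -0.001, -0.001]
contact_force: [-0.1, 1.4, 0.3]
opening: 0.004
finger_force: 0.0
```

Run:
```python
from h import *
go('left',.096)
im=r.snapshot('scene')[:,:,::-1];cv2.imwrite('pics/s1.png',cv2.resize(im[100:330,130:430],None,fx=2.5,fy=2.5))
```

```text
left t 1.43 tcp [0.5137 0.0738 0.1274] F [-0.1  1.4  0.3] open 0.0 q7 -0.01
 shift [-0.0029 -0.0008  0.0314] rot [-0.003  0.    -0.004]
```

View pics/s1.png

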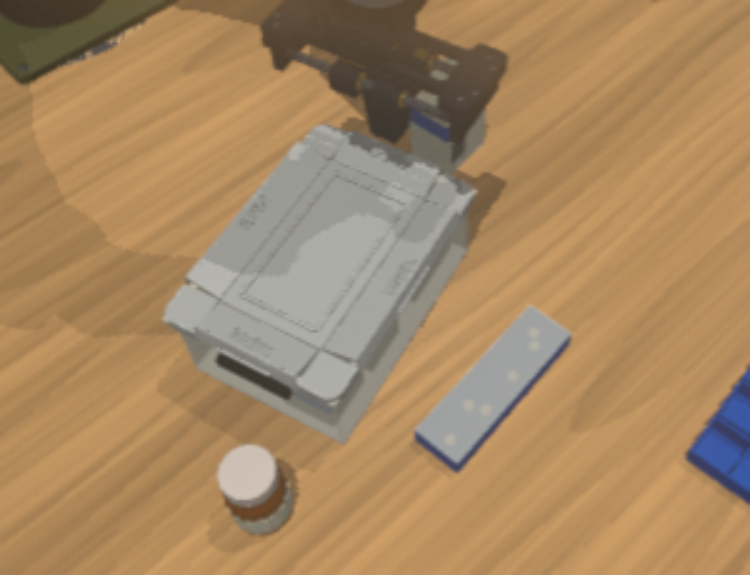

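The shut fingertips, at about (392,135), hover over the middle of the left section. I'll press there now.

>>> carry_out(plan=[{"rot": [0, 0, 0], "xyz": [-0.003, -0.001, 0.01], "grip": 255}, {"rot": [0, 0, 0], "xyz": [-0.003, -0.001, 0.018], "grip": 255}, {"rot": [0, 0, 0], "xyz": [-0.003, -0.001, 0.022], "grip": 255}, {"rot": [0, 0, 0], "xyz": [-0.003, -0.001, 0.026], "grip": 255}, {"rot": [0, 0, 0], "xyz": [-0.003, -0.001, 0.029], "grip": 255}, {"rot": [0, 0, 0], "xyz": [-0.003, -0.001, 0.031], "grip": 255}, {"rot": [0, 0, 0], "xyz": [-0.003, -0.001, 0.032], "grip": 255}, {"rot": [0, 0, 0], "xyz": [-0.003, -0.001, 0.032], "grip": 255}])

```text
clock: 2.15
tool_pos: [0.5141, 0.073, 0.0965]
eef_rot: [0.585, 0.811, -0.0, 0.0]
contact_force: [-0.5, -0.0, 0.0]
opening: 0.003
finger_force: 0.0
```

>>> carry_out(plan=[{"rot": [0, 0, 0], "xyz": [0, 0, 0.001], "grip": 255}, {"rot": [0, 0, 0], "xyz": [0, 0, 0.002], "grip": 255}, {"rot": [0, 0, 0], "xyz": [0, 0, 0.003], "grip": 255}, {"rot": [0, 0, 0], "xyz": [0, 0, 0.003], "grip": 255}])

```text
clock: 2.48
tool_pos: [0.5142, 0.0729, 0.0956]
eef_rot: [0.585, 0.811, 0.0, 0.001]
contact_force: [-4.4, -0.5, 19.8]
opening: 0.006
finger_force: 9.8
```

The section has met its rigid stop at flush height, with 20 N on the tool. I'll lift and check it stays down.

>>> carry_out(plan=[{"rot": [0, 0, 0], "xyz": [0, 0, -0.015], "grip": 255}, {"rot": [0, 0, 0], "xyz": [0, 0, -0.045], "grip": 255}, {"rot": [0, 0, 0], "xyz": [0.035, 0, -0.05], "grip": 255}, {"rot": [0, 0, 0], "xyz": [0.035, 0, -0.05], "grip": 255}])

```text
clock: 2.82
tool_pos: [0.503, 0.1123, 0.1457]
eef_rot: [0.583, 0.813, 0.003, -0.0]
contact_force: [0.4, 0.8, -0.0]
opening: -0.001
finger_force: 0.0
```

Run:
```python
from h import *
go('right',.127)
im=r.snapshot('scene')[:,:,::-1];cv2.imwrite('pics/s2.png',cv2.resize(im[100:330,130:430],None,fx=2.5,fy=2.5))
```

```text
right t 2.82 tcp [0.503  0.1123 0.1457] F [ 0.4  0.8 -0. ] open -0.0 q7 -0.06
 shift [-0.2568 -0.0044  0.0176] rot [ 0.005 -0.004  0.006]
```

View pics/s2.png

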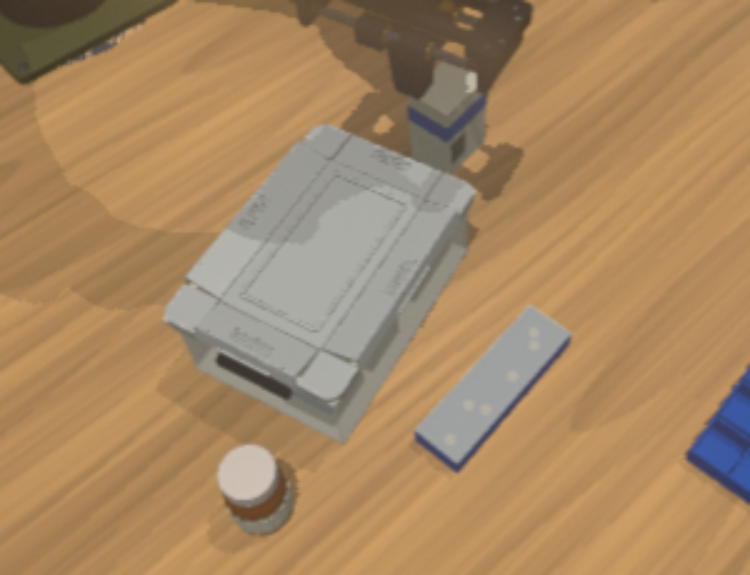

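The left section at (390,160) is flush with its corners and the box has not moved. Next I'll go over to the right section.

>>> carry_out(plan=[{"rot": [0, 0, 0], "xyz": [-0.037, 0, 0], "grip": 255}, {"rot": [0, 0, 0], "xyz": [-0.074, -0.001, 0], "grip": 255}, {"rot": [0, 0, 0], "xyz": [-0.111, -0.002, 0], "grip": 255}, {"rot": [0, 0, 0], "xyz": [-0.148, -0.003, 0], "grip": 255}, {"rot": [0, 0, 0], "xyz": [-0.185, -0.004, 0], "grip": 255}, {"rot": [0, 0, 0.003], "xyz": [-0.222, -0.004, 0.005], "grip": 255}, {"rot": [0, 0, 0.006], "xyz": [-0.255, -0.004, 0.015], "grip": 255}, {"rot": [0, 0, 0.006], "xyz": [-0.255, -0.004, 0.017], "grip": 255}])

```text
clock: 3.53
tool_pos: [0.5795, -0.148, 0.125]
eef_rot: [0.592, 0.806, -0.003, 0.002]
contact_force: [0.6, -1.1, -0.3]
opening: 0.005
finger_force: 0.0
```

```bash
python3 -c "
from h import *
go('right',.096)"
```

```text
right t 3.53 tcp [ 0.5795 -0.148   0.125 ] F [ 0.6 -1.1 -0.3] open 0.0 q7 0.32
 shift [0.0147 0.0065 0.0289] rot [-0.002  0.007 -0.018]
```

>>> carry_out(plan=[{"rot": [0, 0, 0], "xyz": [0.01, 0.004, 0], "grip": 255}, {"rot": [0, 0, 0], "xyz": [0.01, 0.004, 0], "grip": 255}, {"rot": [0, 0, 0], "xyz": [0.01, 0.004, 0], "grip": 255}, {"rot": [0, 0, 0], "xyz": [0.01, 0.004, 0], "grip": 255}])

```text
clock: 3.87
tool_pos: [0.5803, -0.1243, 0.1269]
eef_rot: [0.586, 0.81, 0.0, -0.0]
contact_force: [-0.4, -0.5, -0.2]
opening: 0.005
finger_force: 0.0
```

```bash
python3 -c "
from h import *
go('right',.096)"
```

```text
right t 3.87 tcp [ 0.5803 -0.1243  0.1269] F [-0.4 -0.5 -0.2] open 0.01 q7 0.31
 shift [-0.0079 -0.0015  0.0309] rot [ 0.    -0.001 -0.003]
```

>>> carry_out(plan=[{"rot": [0, 0, 0], "xyz": [-0.008, -0.001, 0.008], "grip": 255}, {"rot": [0, 0, 0], "xyz": [-0.008, -0.001, 0.016], "grip": 255}, {"rot": [0, 0, 0], "xyz": [-0.008, -0.001, 0.021], "grip": 255}, {"rot": [0, 0, 0], "xyz": [-0.008, -0.001, 0.025], "grip": 255}, {"rot": [0, 0, 0], "xyz": [-0.008, -0.001, 0.029], "grip": 255}, {"rot": [0, 0, 0], "xyz": [-0.008, -0.001, 0.032], "grip": 255}, {"rot": [0, 0, 0], "xyz": [-0.008, -0.001, 0.034], "grip": 255}, {"rot": [0, 0, 0], "xyz": [-0.008, -0.001, 0.034], "grip": 255}])

```text
clock: 4.53
tool_pos: [0.5818, -0.1354, 0.0956]
eef_rot: [0.588, 0.809, -0.001, 0.001]
contact_force: [-6.7, -1.5, 26.1]
opening: 0.006
finger_force: 13.0
```

The right section has met its stop too (26 N at z 0.0956). I'll lift and turn 90° on the way to the back section.

>>> carry_out(plan=[{"rot": [0, 0, 0], "xyz": [0, 0, -0.02], "grip": 255}, {"rot": [0, 0, 0], "xyz": [0, 0, -0.045], "grip": 255}, {"rot": [0, 0, 0.12], "xyz": [0.01, 0, -0.05], "grip": 255}, {"rot": [0, 0, 0.24], "xyz": [0.03, 0.02, -0.05], "grip": 255}, {"rot": [0, 0, 0.36], "xyz": [0.05, 0.04, -0.05], "grip": 255}, {"rot": [0, 0, 0.48], "xyz": [0.07, 0.06, -0.05], "grip": 255}, {"rot": [0, 0, 0.6], "xyz": [0.09, 0.07, -0.05], "grip": 255}, {"rot": [0, 0, 0.72], "xyz": [0.1, 0.07, -0.05], "grip": 255}])

```text
clock: 5.2
tool_pos: [0.619, -0.0116, 0.1421]
eef_rot: [0.835, 0.55, 0.002, -0.001]
contact_force: [0.5, -0.4, -0.3]
opening: 0.003
finger_force: 0.0
```

>>> carry_out(plan=[{"rot": [0, 0, 0.12], "xyz": [0, 0, 0], "grip": 255}, {"rot": [0, 0, 0.24], "xyz": [0, 0, 0], "grip": 255}, {"rot": [0, 0, 0.36], "xyz": [0, 0, 0], "grip": 255}, {"rot": [0, 0, 0.48], "xyz": [0, 0, 0], "grip": 255}, {"rot": [0, 0, 0.6], "xyz": [0, 0, 0], "grip": 255}, {"rot": [0, 0, 0.72], "xyz": [0, 0, 0], "grip": 255}, {"rot": [0, 0, 0.84], "xyz": [0, 0, 0], "grip": 255}, {"rot": [0, 0, 0.85], "xyz": [0, 0, 0], "grip": 255}])

```text
clock: 5.87
tool_pos: [0.6171, -0.0168, 0.142]
eef_rot: [0.988, 0.156, -0.001, -0.0]
contact_force: [-0.7, -0.1, -0.1]
opening: 0.007
finger_force: 0.0
```

>>> carry_out(plan=[{"rot": [0, 0, 0], "xyz": [0, 0, 0], "grip": 255}, {"rot": [0, 0, 0], "xyz": [0, 0, 0], "grip": 255}, {"rot": [0, 0, 0], "xyz": [0, 0, 0], "grip": 255}])

```text
clock: 6.12
tool_pos: [0.6174, -0.0173, 0.1426]
eef_rot: [0.987, 0.158, -0.0, -0.0]
contact_force: [0.0, 0.3, -0.3]
opening: 0.004
finger_force: 0.0
```

Run:
```python
from h import *
go('back',.125)
im=r.snapshot('scene')[:,:,::-1];cv2.imwrite('pics/s3.png',cv2.resize(im[100:330,130:430],None,fx=2.5,fy=2.5))
```

```text
back t 6.12 tcp [ 0.6174 -0.0173  0.1426] F [ 0.   0.3 -0.3] open 0.0 q7 -0.94
 shift [ 0.0016 -0.0093  0.0176] rot [-0.     0.    -0.003]
```

View pics/s3.png

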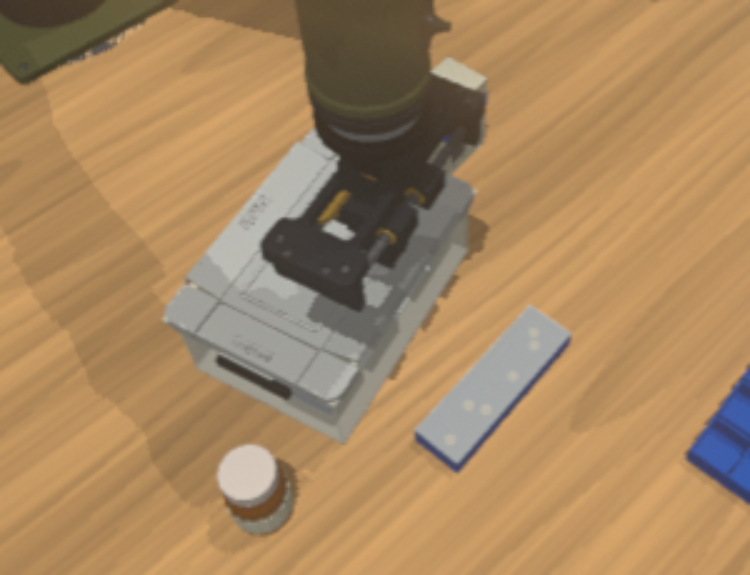

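The right section at (252,348) is now flush and the gripper hovers over the back section. Pressing the back.

>>> carry_out(plan=[{"rot": [0, 0, 0], "xyz": [0.001, -0.009, 0.013], "grip": 255}, {"rot": [0, 0, 0], "xyz": [0.001, -0.009, 0.026], "grip": 255}, {"rot": [0, 0, 0], "xyz": [0.001, -0.009, 0.034], "grip": 255}, {"rot": [0, 0, 0], "xyz": [0.001, -0.009, 0.039], "grip": 255}, {"rot": [0, 0, 0], "xyz": [0.001, -0.009, 0.043], "grip": 255}, {"rot": [0, 0, 0], "xyz": [0.001, -0.009, 0.047], "grip": 255}, {"rot": [0, 0, 0], "xyz": [0.001, -0.009, 0.05], "grip": 255}, {"rot": [0, 0, 0], "xyz": [0.001, -0.009, 0.05], "grip": 255}])

```text
clock: 6.83
tool_pos: [0.6164, -0.0085, 0.096]
eef_rot: [0.988, 0.157, 0.001, -0.001]
contact_force: [-4.9, 3.4, 21.1]
opening: 0.005
finger_force: 10.6
```

The back section met its stop with 21 N. Lifting and moving to the front.

>>> carry_out(plan=[{"rot": [0, 0, 0], "xyz": [0, 0, -0.02], "grip": 255}, {"rot": [0, 0, 0], "xyz": [0, 0, -0.045], "grip": 255}, {"rot": [0, 0, 0], "xyz": [-0.035, 0, -0.045], "grip": 255}, {"rot": [0, 0, 0], "xyz": [-0.07, 0, -0.045], "grip": 255}, {"rot": [0, 0, 0], "xyz": [-0.105, 0, -0.045], "grip": 255}, {"rot": [0, 0, 0], "xyz": [-0.13, 0, -0.045], "grip": 255}, {"rot": [0, 0, 0], "xyz": [-0.144, 0, -0.045], "grip": 255}, {"rot": [0, 0, 0], "xyz": [-0.144, 0, -0.045], "grip": 255}])

```text
clock: 7.5
tool_pos: [0.4752, -0.0552, 0.1382]
eef_rot: [0.988, 0.155, -0.002, -0.0]
contact_force: [0.0, 0.6, -0.4]
opening: 0.006
finger_force: 0.0
```

>>> carry_out(plan=[{"rot": [0, 0, 0], "xyz": [0, 0, 0], "grip": 255}, {"rot": [0, 0, 0], "xyz": [0, 0, 0], "grip": 255}, {"rot": [0, 0, 0], "xyz": [0, 0, 0], "grip": 255}, {"rot": [0, 0, 0], "xyz": [0, 0, 0], "grip": 255}])

```text
clock: 7.83
tool_pos: [0.4802, -0.0529, 0.1376]
eef_rot: [0.987, 0.158, 0.001, 0.0]
contact_force: [0.3, 0.4, 0.2]
opening: 0.007
finger_force: 0.0
```

```bash
python3 -c "
from h import *
go('front',.094)"
```

```text
front t 7.83 tcp [ 0.4802 -0.0529  0.1376] F [0.3 0.4 0.2] open 0.01 q7 -0.81
 shift [-0.0011  0.0002  0.0436] rot [ 0.    -0.001 -0.004]
```

>>> carry_out(plan=[{"rot": [0, 0, 0], "xyz": [-0.001, 0, 0.012], "grip": 255}, {"rot": [0, 0, 0], "xyz": [-0.001, 0, 0.024], "grip": 255}, {"rot": [0, 0, 0], "xyz": [-0.001, 0, 0.031], "grip": 255}, {"rot": [0, 0, 0], "xyz": [-0.001, 0, 0.035], "grip": 255}, {"rot": [0, 0, 0], "xyz": [-0.001, 0, 0.039], "grip": 255}, {"rot": [0, 0, 0], "xyz": [-0.001, 0, 0.042], "grip": 255}, {"rot": [0, 0, 0], "xyz": [-0.001, 0, 0.045], "grip": 255}, {"rot": [0, 0, 0], "xyz": [-0.001, 0, 0.045], "grip": 255}])

```text
clock: 8.5
tool_pos: [0.4774, -0.0537, 0.0953]
eef_rot: [0.988, 0.157, 0.001, -0.001]
contact_force: [-7.1, 1.5, 32.0]
opening: 0.004
finger_force: 15.4
```

>>> carry_out(plan=[{"rot": [0, 0, 0], "xyz": [0, 0, -0.02], "grip": 255}, {"rot": [0, 0, 0], "xyz": [0, 0, -0.05], "grip": 255}, {"rot": [0, 0, 0], "xyz": [0, 0, -0.085], "grip": 255}, {"rot": [0, 0, 0], "xyz": [0, 0, -0.12], "grip": 255}, {"rot": [0, 0, 0], "xyz": [-0.03, 0, -0.14], "grip": 255}, {"rot": [0, 0, 0], "xyz": [-0.06, 0, -0.16], "grip": 255}, {"rot": [0, 0, 0], "xyz": [-0.06, 0, -0.16], "grip": 255}, {"rot": [0, 0, 0], "xyz": [-0.06, 0, -0.16], "grip": 255}])

```text
clock: 9.17
tool_pos: [0.4207, -0.0726, 0.254]
eef_rot: [0.988, 0.157, 0.001, 0.0]
contact_force: [0.4, 0.2, 0.2]
opening: 0.006
finger_force: 0.0
```

Run:
```python
from h import *
go('front',.2)
im=r.snapshot('scene')[:,:,::-1];cv2.imwrite('pics/s4.png',cv2.resize(im[100:330,130:430],None,fx=2.5,fy=2.5))
```

```text
front t 9.17 tcp [ 0.4207 -0.0726  0.254 ] F [0.4 0.2 0.2] open 0.01 q7 -0.85
 shift [ 0.0615 -0.0002  0.0541] rot [ 0.001 -0.003 -0.007]
```

View pics/s4.png

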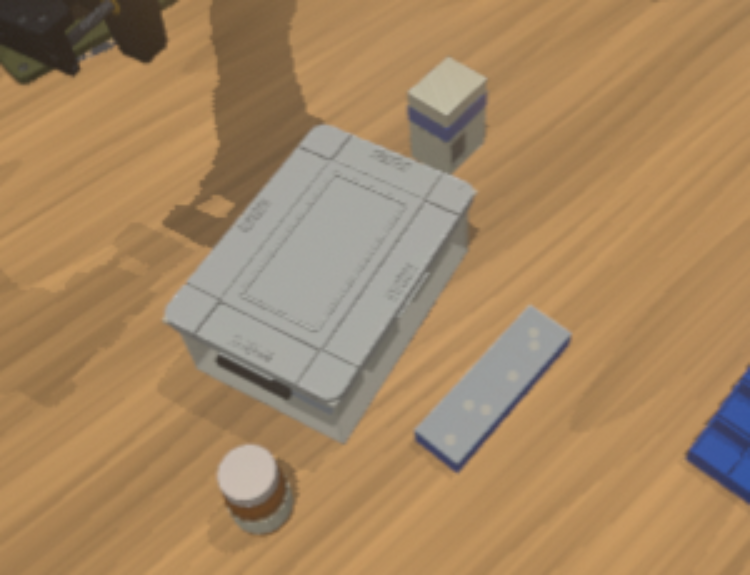

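All four sections, at (390,160), (252,215), (250,348) and (402,280), are flush with their corners. The box and the things beside it are where they were, and the arm is clear.

```bash
python3 -c "
from plant import r
print(r.finish_job())"
```

```text
the job is handed in; nothing more can be done
None
```

I pressed all four rim sections down to their stops, and the last picture shows each one flush with its corners and the box, carton, bottle and dosette where they were; the job was handed in at about 9 s, and no verdict came back.

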